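# Seat the grinding cone in the nut mill and check that it rocks free

## Robot

A 6-joint arm with a two-finger parallel gripper is mounted at the origin on the work surface. World frame = base frame: x ahead of the robot, y to its left, z up, the work surface at z = 0. Lengths are in mm, angles in rad, forces in N, time in s.
With the tool pointing down it reaches from about 350 to 975 mm from the base axis. Payload 7.1 kg.
Tool frame: the origin (TCP) lies on the centre line of the jaws, within the pads' length; the fingertips stand 25 mm ahead of it and the grasp point (between the pads) lies 6 mm ahead of it (ctrl.nose_length is the distance from the TCP to the fingertips, in mm); x points along the fingers, y is the direction in which the jaws open and shut, and the axes are right-handed (so a half turn about x gives the same grasp; the last joint's range is limited). The gripper opens to 88 mm and grips with 3 to 60 N. Pads are 20 mm wide; open, the fingers measure 115 mm over their backs; the gripper's body (75 mm by 178 mm) begins 61 mm behind the grasp point.
Start: joints at [-1.139, 0.423, 1.63, -0, 1.089, -0.019], TCP at [272.318, -562.537, 247.675] pointing down, gripper open.
Joint ranges: [-3, 3], [-0.9, 2.11], [0.09, 2.58], [-1.31, 4.45], [0.11, 2.69], [-2.54, 2.54]. Speed limits (rad/s): [2.39, 2.39, 3.01, 3.14, 3.14, 3.14].

## Interface

Orientations are given as a rotation vector (axis times angle).
In Python, from workcell import ctrl gives the robot as it stands.
- The arm moves only by the tool arm_command, never from a script. Its argument "deltas" is a list of rows, each a list of 4 numbers: the shift along the tool's x, y, z in m, then the turn about the tool's x in rad. In form: [[tx, ty, tz, yaw], ...]. A call has 1 to 10 rows; each row shifts and turns the pose as measured when the row begins, along the tool's axes as they then stand; what a row does not reach is not made up. A row lasts 1/10 s, in which the tool goes at most 50 mm and 8.59 degrees, less where a joint would pass 70% of its speed; a pose out of reach is approached as far as the arm can. A call is refused whole if a number of a shift passes 0.05 or a number of a turn 0.15, either way. A call with a gripper value outside its range is refused whole. "hand" is the finger opening in m, from 0 to 0.0878, set as the call begins (left out, the last holds). The fingers move at their own pace and stop on an object; the grip force is fixed at half the most. Time passes only in rows, so rows that do not move let the fingers close. It gives the time, the measured TCP pose, the force and the opening at its end, in the units of the state.
- ctrl.get_obs(): the state, without advancing time (a new reading comes with each control period).
- ctrl.get_image(name): name is "side" or "top"; returns the picture (384x512x3 uint8, red, green, blue); there is no depth.
- ctrl.get_calibration(name): a dict with "fx", "fy", "cx", "cy" (pixels), "R" (3x3) and "t" (3): a world point X has camera coordinates R X + t. Camera axes: x right, y down, z forward; pixel columns grow to the right and rows downward; lengths in mm; the calibration is good to about 2 mm. A picture is of the moment at which its call begins. get_calibration takes no time and is no camera call.
- ctrl.close_job(): hands the job in, once; it reports no verdict.
The state is a dict: "t": time; "qpos": joint angles; "qvel": joint speeds; "joint_torque": joint torques, N m; "ee_pos": TCP position; "orientation": TCP orientation; "ft_force": force on the tool from outside, world axes, zero at the start; "moment": the same for the moment, N m; "width": finger opening in mm.
Only numpy, scipy, OpenCV 4.12 (cv2) and the standard library are available. Lean on these libraries where they do the work, as an engineer would, in place of code of your own. Each camera call takes 0.05 s, during which the arm holds its last target.

## Task

Reassemble the washed nut mill: lift the steel grinding cone with the red knob off the tray, set it upright in the mill's tapered cup and press it down with about 15 N so that it beds home (less than 12 N does not bed it, more than 25 N marks the taper). Then check that it rocks free: rock the seated cone to the left stop and then to the right stop as seen from the robot, still under 25 N, and let go so that it stands level and square in the cup. Leave the brass spare cone and the other things where they are.

Things in the scene. Friction and masses are not known exactly. Their poses are not given: they have to be found in the camera images.
- cone_knob (a point): Point on the axis of the steel grinding cone with the red knob, in the knob, 62 mm above the foot; z up along the axis. Loose, 280 to 520 g. Flat foot 28 mm across, widening to 68 mm across at 36 mm height, straight rim to 42 mm, then an upright round knob 26 mm across from 42 to 82 mm height. Stands on its foot on the tray; grip it by the knob.
- cone: The same cone; origin at the centre of its foot, z up along its axis.
- spare_knob (a point): The spare cone: brass with a black knob, same shape and size, stands on the same tray beside the steel one, axes 120 mm apart; either may be on either side. Leave it alone. Point in its knob, 62 mm above its foot.
- mill: The purple nut mill, fixed: base 200 x 130 x 25 mm, two bearing posts at x = +-78 mm, 112 mm high, carrying a rocking cradle with the steel cup. The cup rides on stiff disc springs that give under load (about 8 N per mm, 7 mm travel). Origin: centre of the underside; x along the rocking axis, y to the left (turned up to 0.4 rad from the robot's axes), z up.
- seat (a point): Point on the rocking axis and the cup's axis, 100 mm above the mill's underside, tilting with the cradle: z up along the cup's axis, x along the rocking axis. The cup, 67 mm across at its open top, has the cone's taper. Its height is a hidden setting, not measured: with the cone home the knob point is 54 mm above here, give or take 14 mm, so seating must be felt.
- cradle (a joint): Rocking angle of the cradle (with cup and cone) in rad about the x axis through seat: 0 level, + when the knob leans to the left (mill's +y), - to the right; stops at +-0.16. A weak spring (0.7 N m per rad) brings it back to level when it is let go.
- tray: Aluminium tray, fixed, 170 x 260 mm, 14 mm rim, floor about 4 mm above the table; origin at the centre of its underside.
- nut: Brass lock nut, 30 mm across, 8 mm high, loose on the tray. Leave it.
- bowl: Steel bowl, 130 mm across, bystander.
- jar: Amber jar, 70 mm across, 100 mm high, bystander.
- jug: Clear jug with a handle, 90 mm across, 110 mm high, bystander.
- brush: Brush lying on the table, bystander.
- spatula: Spatula lying on the table, bystander.
- bottle: Squat blue bottle, 68 mm across, 105 mm high, bystander.
Not all that is in view belongs to the job. Leave any turquoise look-alike of the mill alone.

How it is judged:
By the outcome, as a careful person would: the job done as asked, in the order asked, and still so for the second after the job is handed in, with the robot touching nothing.
It also fails if it takes over 67 s, if anything falls off the work surface, if the arm or the gripper's body presses on something with over 40 N, if the wrist force passes 120 N, or if a joint passes its speed limit or range.

## Working session

There is one attempt and no reset: what is moved stays moved. The work goes in short steps, Python scripts to look and compute and a tool call to move; the robot and the scene stay as the last step left them, time stands still between calls to the robot, and variables do not carry over. Pictures are saved under pics/ and viewed, and the job is handed in when it is done.

Besides the shell and the picture viewer there is one more tool, called after "Emit:" in YAML: its name, and indented under it one key for each argument. arm_command: Moves the arm, as the interface text tells. Its arguments: {"type":"object","properties":{"deltas":{"type":"array","items":{"type":"array","items":{"type":"number"}}},"hand":{"type":"number"}},"required":["deltas"]}

```bash
ls; mkdir -p pics; python3 - <<'E'
from workcell import ctrl
import cv2
for n in("side","top"):
    im=ctrl.get_image(n); cv2.imwrite(f"pics/{n}0.png",im[:,:,::-1])
    print(n,ctrl.get_calibration(n))
print(ctrl.get_obs(), ctrl.nose_length)
E
```

```text
pics
side {'fx': 451.4024459151878, 'fy': 451.4024459151878, 'cx': 250.31120019516248, 'cy': 189.49995695099918, 'R': array([[-0.85982   , -0.51049034,  0.01044914],
       [-0.24378469,  0.39245376, -0.88687602],
       [ 0.44864084, -0.76510108, -0.46188932]]), 't': array([ 452.41198161,  236.46401865, 1129.70827469])}
top {'fx': 432.72423350103196, 'fy': 432.72423350103196, 'cx': 256.9433393489459, 'cy': 192.32797858732158, 'R': array([[ 0.02710851, -0.9996315 , -0.00141115],
       [-0.98809334, -0.02658168, -0.15154198],
       [ 0.15144863,  0.00550243, -0.98844981]]), 't': array([ -16.96372081,  576.59050842, 1307.61455826])}
{'t': 0.1, 'qpos': array([-1.13900882e+00,  4.23776465e-01,  1.63055404e+00, -5.14848163e-05,
        1.08862478e+00, -1.89753400e-02]), 'qvel': array([ 0.00099292, -0.0010488 , -0.00184038,  0.00122815, -0.00033778,
       -0.0003792 ]), 'joint_torque': array([ 2.06064451e-04, -5.45611989e+01, -2.74320477e+01,  6.44551311e-02,
        1.88499084e-02, -3.72277100e-05]), 'ee_pos': array([ 272.12152495, -562.15488081,  246.99528787]), 'orientation': array([ 1.97145418,  0.4534482 , -1.9721094 ]), 'ft_force': array([ 0.16697012,  0.38759033, -0.29032131]), 'moment': array([ 0.00300694,  0.03535069, -0.00364385]), 'width': 87.5555248854085} 25.0
```

View pics/side0.png

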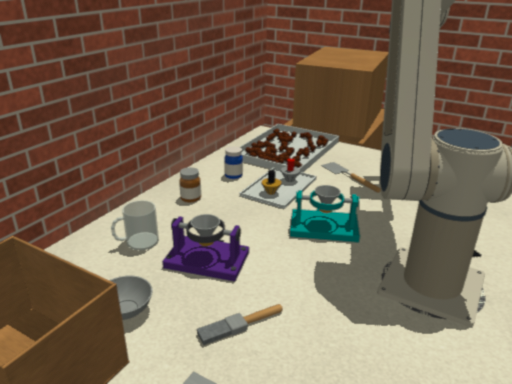

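View pics/top0.png

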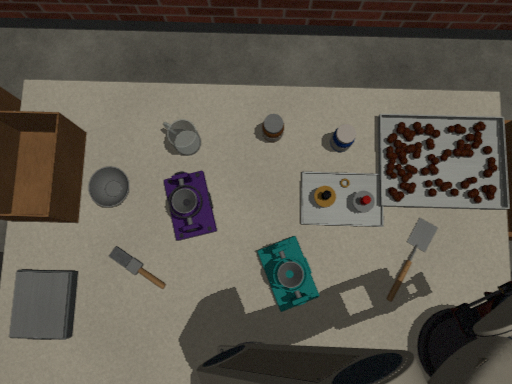

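```bash
python3 - <<'E'
import cv2
t=cv2.imread("pics/top0.png"); s=cv2.imread("pics/side0.png")
def c(im,x,y,w,h,n,k): cv2.imwrite(n,cv2.resize(im[y:y+h,x:x+w],None,fx=k,fy=k,interpolation=cv2.INTER_CUBIC))
c(t,150,160,80,90,"pics/tm.png",6.6)
c(t,295,165,95,70,"pics/tt.png",8)
c(s,155,205,100,75,"pics/sm.png",8)
c(s,235,145,95,65,"pics/st.png",8)
E
```

```text
(no output)
```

View pics/tm.png

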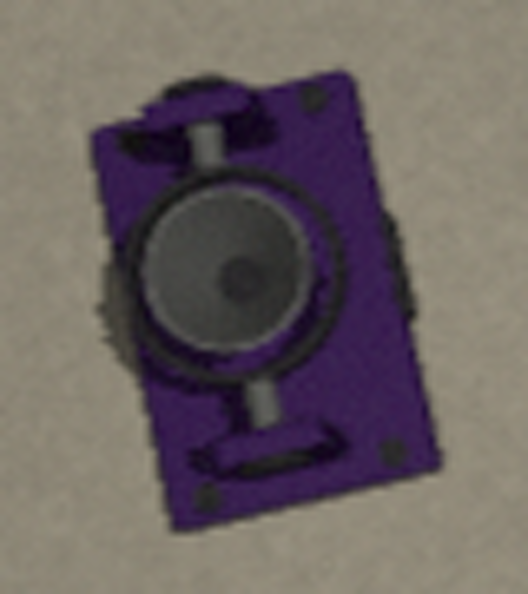

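View pics/tt.png

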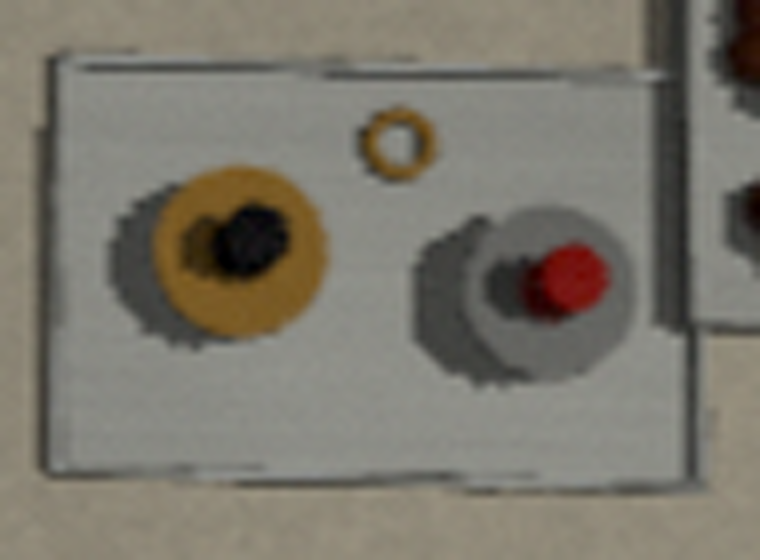

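View pics/sm.png

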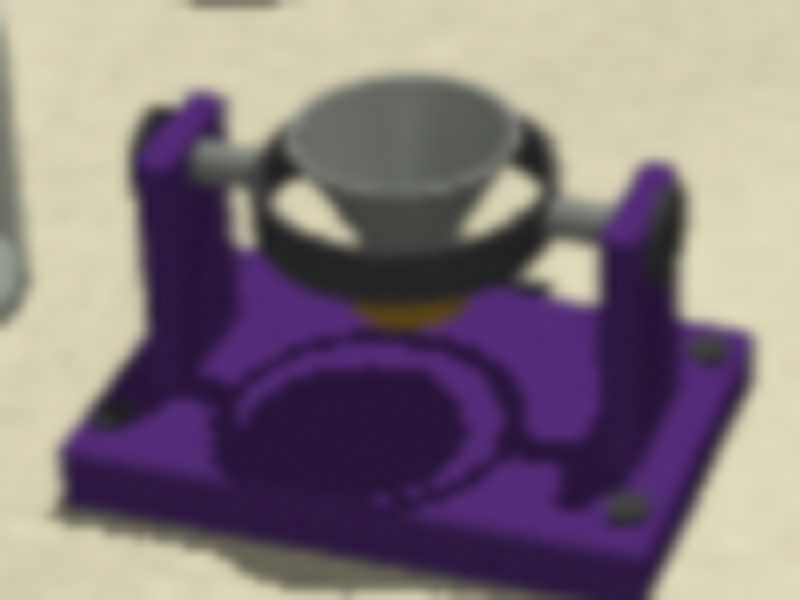

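View pics/st.png

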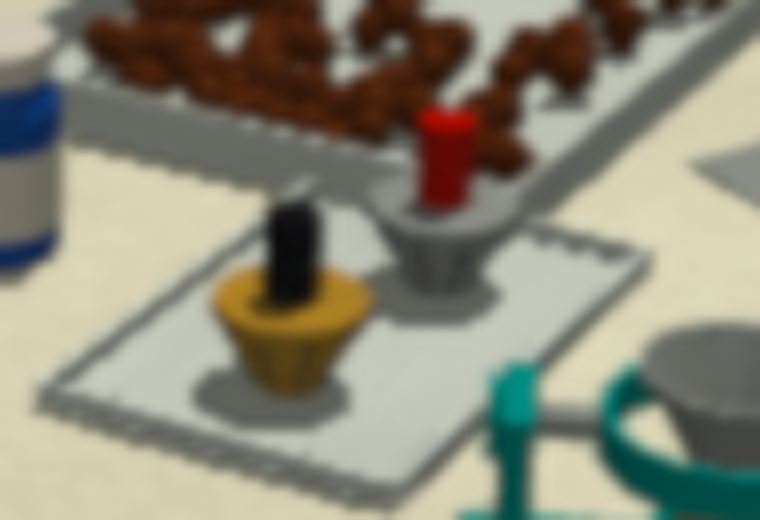

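```bash
cat > h.py <<'E'
import numpy as np
from workcell import ctrl
C={n:ctrl.get_calibration(n) for n in("side","top")}
def ray(n,u,v):
    c=C[n];d=c["R"].T@np.array([(u-c["cx"])/c["fx"],(v-c["cy"])/c["fy"],1]);o=-c["R"].T@c["t"];return o,d
def atz(n,u,v,z):
    o,d=ray(n,u,v);return o+d*(z-o[2])/d[2]
def tri(a,b):
    (o1,d1),(o2,d2)=ray("top",*a),ray("side",*b)
    s=np.linalg.lstsq(np.c_[d1,-d2],o2-o1,rcond=None)[0]
    p,q=o1+s[0]*d1,o2+s[1]*d2
    return (p+q)/2,np.linalg.norm(p-q)
def proj(n,X):
    c=C[n];p=c["R"]@np.array(X,float)+c["t"];return np.array([c["fx"]*p[0]/p[2]+c["cx"],c["fy"]*p[1]/p[2]+c["cy"]])
cr=lambda x,y,k,ox,oy:((x+.5)/k-.5+ox,(y+.5)/k-.5+oy)
E
python3 - <<'E'
from h import *
np.set_printoptions(precision=1,suppress=True)
tm=lambda x,y:cr(x,y,6.6,150,160)
tt=lambda x,y:cr(x,y,8,295,165)
sm=lambda x,y:cr(x,y,8,155,205)
st=lambda x,y:cr(x,y,8,235,145)
print("base",[atz("top",*tm(*p),25) for p in((95,130),(350,72),(440,468),(175,530))])
print("base mean",np.mean([atz("top",*tm(*p),25) for p in((95,130),(350,72),(440,468),(175,530))],0))
print("axles",[atz("top",*tm(*p),100) for p in((208,147),(263,402))])
print("ring",atz("top",*tm(237,275),100),"rim",atz("top",*tm(228,268),115),tri(tm(228,268),sm(402,133)))
print("side axle mid z100",atz("side",*sm(403,189),100))
print("knobtop",atz("top",*tt(575,277),86),atz("side",*st(450,120),86),tri(tt(575,277),st(450,120)))
print("rim",atz("top",*tt(550,293),46),atz("side",*st(442,200),46))
print("spare",atz("top",*tt(257,238),86),atz("top",*tt(240,252),46))
E
```

```text
base [array([613.8, 295.7,  25. ]), array([645.6, 174.1,  25. ]), array([455.7, 122.6,  25. ]), array([423.1, 246.5,  25. ])]
base mean [534.6 209.7  25. ]
axles [array([594., 227., 100.]), array([478.5, 196. , 100. ])]
ring [535.6 210.7 100. ] rim [536.7 212.3 115. ] (array([536.5, 211.5, 121.4]), np.float64(1.2459583542844272))
side axle mid z100 [537.8 211.5 100. ]
knobtop [ 558.3 -332.4   86. ] [ 557.5 -331.1   86. ] (array([ 558.3, -332.6,   85.3]), np.float64(0.23799583002876465))
rim [ 557.6 -332.6   46. ] [ 559.8 -332.5   46. ]
spare [ 570.  -212.5   86. ] [ 570.4 -212.2   46. ]
```

```bash
cat >> h.py <<'E'
from scipy.spatial.transform import Rotation as Ro
np.set_printoptions(precision=4,suppress=True)
def st(tgt=None,jaw=None):
    o=ctrl.get_obs();R=Ro.from_rotvec(o["orientation"]).as_matrix()
    print("t",o["t"],"ee",o["ee_pos"],"F",o["ft_force"],"M",o["moment"],"w",o["width"],"q",o["qpos"])
    print("R\n",R)
    if tgt is not None: print("tool delta m",R.T@(np.array(tgt)-o["ee_pos"])/1000)
    if jaw is not None:
        a=np.array([np.cos(jaw),np.sin(jaw),0]); b=R.T@a
        y=np.arctan2(b[2],b[1]); print("yaw",(y+np.pi/2)%np.pi-np.pi/2)
E
python3 -c "
from h import *
st([558.2,-332.4,178],0.26)
st([558.2,-332.4,178],0)"
```

```text
t 0.1 ee [ 272.1215 -562.1549  246.9953] F [ 0.167   0.3876 -0.2903] M [ 0.003   0.0354 -0.0036] w 87.5555248854085 q [-1.139   0.4238  1.6306 -0.0001  1.0886 -0.019 ]
R
 [[-0.0006  0.4357 -0.9001]
 [ 0.0012 -0.9001 -0.4357]
 [-1.     -0.0014  0.    ]]
tool delta m [ 0.0691 -0.0821 -0.3576]
yaw -1.3800097602467312
t 0.1 ee [ 272.1215 -562.1549  246.9953] F [ 0.167   0.3876 -0.2903] M [ 0.003   0.0354 -0.0036] w 87.5555248854085 q [-1.139   0.4238  1.6306 -0.0001  1.0886 -0.019 ]
R
 [[-0.0006  0.4357 -0.9001]
 [ 0.0012 -0.9001 -0.4357]
 [-1.     -0.0014  0.    ]]
tool delta m [ 0.0691 -0.0821 -0.3576]
yaw -1.120009947455489
```

Emit:
arm_command:
  deltas:
    - [0.007,-0.008,-0.036,0]
    - [0.007,-0.008,-0.036,0]
    - [0.007,-0.008,-0.036,0]
    - [0.007,-0.008,-0.036,0]
    - [0.007,-0.008,-0.036,0]
    - [0.007,-0.008,-0.036,0]
    - [0.007,-0.008,-0.036,0]
    - [0.007,-0.008,-0.036,0]
    - [0.007,-0.008,-0.036,0]
    - [0.007,-0.008,-0.036,0]

```text
t: 1.1
ee_pos: [567.3, -327.9, 171.5]
orientation: [1.974, 0.448, -1.982]
ft_force: [-0.3, -0.5, -0.2]
width: 87.7
```

Emit:
arm_command:
  deltas:
    - [0,0,0,-0.14]
    - [0,0,0,-0.14]
    - [0,0,0,-0.14]
    - [0,0,0,-0.14]
    - [0,0,0,-0.14]
    - [0,0,0,-0.14]
    - [0,0,0,-0.14]
    - [0,0,0,-0.14]
    - [0,0,0,-0.14]
    - [0,0,0,-0.12]

```text
t: 2.1
ee_pos: [569.0, -320.4, 164.5]
orientation: [0.976, 1.358, -0.978]
ft_force: [-0.2, 0.5, -0.2]
width: 87.7
```

```bash
python3 -c "
from h import *
st([558.2,-332.4,78],0.26)"
```

```text
t 2.1 ee [ 569.0369 -320.3938  164.4581] F [-0.2243  0.5199 -0.1734] M [-0.0073 -0.0746 -0.0069] w 87.66233659273826 q [-0.5314  0.5659  1.6074  0.0009  0.9845 -0.8459]
R
 [[-0.0135  0.951   0.3088]
 [ 0.0089  0.3089 -0.951 ]
 [-0.9999 -0.0101 -0.0126]]
tool delta m [ 0.0865 -0.0131  0.0092]
yaw 0.05394095396494403
```

Emit:
arm_command:
  deltas:
    - [0,-0.013,0.009,0.05]
    - [0,0,0,0]
    - [0,0,0,0]

```text
t: 2.4
ee_pos: [557.9, -333.9, 163.5]
orientation: [1.021, 1.338, -1.024]
ft_force: [-0.1, -0.1, 0.0]
width: 87.4
```

```bash
python3 -c "
from h import *
st([558.2,-332.4,78],0.26)"
```

```text
t 2.4 ee [ 557.8814 -333.9274  163.4847] F [-0.1233 -0.1354  0.0066] M [-0.0256 -0.0824  0.0118] w 87.38034088375977 q [-0.5578  0.5641  1.6134  0.0003  0.9821 -0.8126]
R
 [[-0.0152  0.9676  0.2519]
 [ 0.0098  0.252  -0.9677]
 [-0.9998 -0.0123 -0.0133]]
tool delta m [ 0.0855  0.0017 -0.0003]
yaw -0.005367008009427021
```

Emit:
arm_command:
  deltas:
    - [0.04,0.0017,0,0]
    - [0.04,0,0,0]
    - [0,0,0,0]

```text
t: 2.7
ee_pos: [559.5, -334.4, 83.6]
orientation: [1.027, 1.33, -1.028]
ft_force: [1.0, -0.2, -0.1]
width: 88.2
```

```bash
python3 -c "
from h import *
st([558.2,-332.4,78],0.26)
import cv2
im=ctrl.get_image('side')[130:215,220:340,::-1]
cv2.imwrite('pics/g1.png',cv2.resize(im,None,fx=6,fy=6,interpolation=2))"
```

```text
t 2.7 ee [ 559.4787 -334.3728   83.5735] F [ 1.0219 -0.2224 -0.0746] M [-0.0331 -0.102   0.0023] w 88.1783401098707 q [-0.5571  0.6719  1.6412  0.0005  0.8418 -0.8044]
R
 [[-0.0111  0.9696  0.2444]
 [ 0.0073  0.2445 -0.9696]
 [-0.9999 -0.009  -0.0098]]
tool delta m [ 0.0056 -0.0007 -0.0022]
yaw -0.013076114189150445
```

View pics/g1.png

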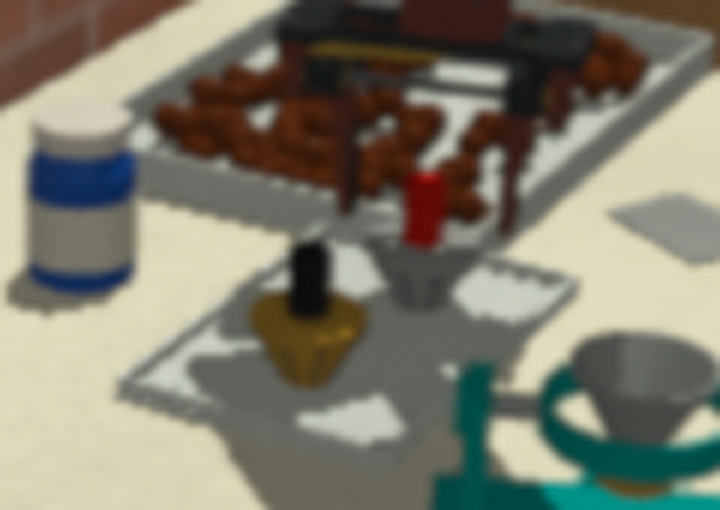

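Emit:
arm_command:
  deltas:
    - [0.005,-0.0007,-0.0022,-0.013]
    - [0,0,0,0]

```text
t: 2.95
ee_pos: [561.0, -334.0, 83.8]
orientation: [1.016, 1.328, -1.017]
ft_force: [0.1, -0.5, 0.5]
width: 88.0
```

Emit:
arm_command:
  deltas:
    - [-0.0004,0,0,0]
    - [-0.0004,0,0,0]
    - [-0.0004,0,0,0]
    - [-0.0004,0,0,0]
    - [-0.0004,0,0,0]
    - [-0.0004,0,0,0]
  hand: 0.0

```text
t: 3.55
ee_pos: [563.5, -335.4, 91.7]
orientation: [1.016, 1.32, -1.015]
ft_force: [-0.5, -0.4, -0.2]
width: 43.1
```

```bash
python3 -c "
from h import *
st([558.2,-332.4,78],0.26)"
```

```text
t 3.55 ee [ 563.4969 -335.3803   91.6978] F [-0.4751 -0.4158 -0.1977] M [ 0.0136 -0.0889 -0.0038] w 43.0850753167182 q [-0.5552  0.6601  1.6398  0.0007  0.8404 -0.8151]
R
 [[ 0.0013  0.9665  0.2566]
 [-0.0002  0.2566 -0.9665]
 [-1.      0.0012  0.0006]]
tool delta m [ 0.0137 -0.0044 -0.0042]
yaw -0.0005333810075485168
```

Emit:
arm_command:
  deltas:
    - [0.0137,-0.0044,-0.0042,0]
  hand: 0.06

```text
t: 3.65
ee_pos: [559.9, -333.5, 79.7]
orientation: [1.016, 1.315, -1.014]
ft_force: [0.2, 0.8, -0.8]
width: 48.4
```

```bash
python3 -c "
from h import *
st([558.2,-332.4,78],0.26);print(ctrl.get_obs()['qvel'])"
```

```text
t 3.65 ee [ 559.8989 -333.5193   79.6793] F [ 0.168   0.7646 -0.8128] M [-0.0164 -0.0828 -0.0388] w 48.4037220931071 q [-0.5557  0.6713  1.6553  0.0007  0.8093 -0.8156]
R
 [[ 0.0051  0.9665  0.2565]
 [-0.0026  0.2566 -0.9665]
 [-1.      0.0042  0.0038]]
tool delta m [ 0.0017 -0.0014 -0.0015]
yaw -0.000552358744523973
[-0.0077  0.145   0.205   0.0003 -0.323  -0.0039]
```

Emit:
arm_command:
  deltas:
    - [0,0,0,0]

```text
t: 3.75
ee_pos: [558.3, -332.5, 78.1]
orientation: [1.016, 1.319, -1.015]
ft_force: [0.9, 1.0, -0.7]
width: 55.8
```

```bash
python3 -c "
from h import *
st([558.2,-332.4,78],0.26);print(ctrl.get_obs()['qvel'])"
```

```text
t 3.75 ee [ 558.2813 -332.5332   78.0804] F [ 0.8524  1.0005 -0.6651] M [-0.0031 -0.1188  0.0154] w 55.831215307998455 q [-0.5557  0.6728  1.6575  0.0006  0.8094 -0.8156]
R
 [[ 0.0018  0.9665  0.2566]
 [-0.0006  0.2566 -0.9665]
 [-1.      0.0016  0.0011]]
tool delta m [ 0.0001 -0.     -0.0001]
yaw -0.0005142851772763635
[-0.0004 -0.0288 -0.05    0.0001  0.0155  0.0014]
```

Emit:
arm_command:
  deltas:
    - [0,0,0,0]

```text
t: 3.85
ee_pos: [558.6, -332.8, 78.4]
orientation: [1.016, 1.318, -1.015]
ft_force: [0.0, 0.0, 0.7]
width: 59.5
```

```bash
python3 -c "
from h import *
st([558.2,-332.4,78],0.26);print(ctrl.get_obs()['qvel'])"
```

```text
t 3.85 ee [ 558.6401 -332.7568   78.4031] F [0.0396 0.0058 0.6566] M [ 0.0173 -0.1    -0.0217] w 59.4716170551867 q [-0.5557  0.6726  1.6568  0.0007  0.8099 -0.8156]
R
 [[ 0.0022  0.9665  0.2565]
 [-0.0008  0.2565 -0.9665]
 [-1.      0.002   0.0014]]
tool delta m [ 0.0004 -0.0003 -0.0005]
yaw -0.0006230938727775914
[ 0.0003  0.0099  0.0164 -0.0005  0.0026  0.0001]
```

Emit:
arm_command:
  deltas:
    - [0,0,0,0]
    - [0,0,0,0]
    - [0,0,0,0]
    - [0,0,0,0]
    - [0,0,0,0]
  hand: 0.0

```text
t: 4.35
ee_pos: [559.7, -333.4, 79.7]
orientation: [1.016, 1.317, -1.015]
ft_force: [-0.0, 0.6, 0.0]
width: 25.3
```

```bash
python3 -c "
from h import *
st([558.2,-332.4,78],0.26);print(ctrl.get_obs()['qvel'])"
```

```text
t 4.35 ee [ 559.6863 -333.434    79.7309] F [-0.0367  0.6103  0.019 ] M [-0.0782 -0.0568 -0.028 ] w 25.339418206006865 q [-0.5557  0.6715  1.6547  0.0006  0.8112 -0.8156]
R
 [[ 0.0037  0.9665  0.2565]
 [-0.0018  0.2566 -0.9665]
 [-1.      0.0031  0.0027]]
tool delta m [ 0.0017 -0.0012 -0.0014]
yaw -0.0005512705553536446
[-0.0002 -0.0003 -0.0006  0.0017  0.0001  0.    ]
```

Emit:
arm_command:
  deltas:
    - [0,0,0,0]
    - [-0.01,0,0,0]
    - [-0.025,0,0,0]
    - [-0.03,0,0,0]
    - [-0.03,0,0,0]
    - [-0.03,0,0,0]

```text
t: 4.95
ee_pos: [555.0, -330.6, 203.3]
orientation: [1.017, 1.332, -1.018]
ft_force: [0.0, -0.5, -3.7]
width: 25.4
```

```bash
python3 -c "
from h import *
st([536,211,215],0.26);print(ctrl.get_obs()['qvel'])"
```

```text
t 4.95 ee [ 554.9552 -330.5596  203.2616] F [ 0.0232 -0.5048 -3.748 ] M [-0.0911 -0.0985 -0.0218] w 25.423009269861833 q [-0.5558  0.5076  1.6055  0.0005  1.0398 -0.8155]
R
 [[-0.0094  0.9665  0.2564]
 [ 0.0063  0.2565 -0.9665]
 [-0.9999 -0.0074 -0.0085]]
tool delta m [-0.0081  0.1205 -0.5284]
yaw -0.0006438812148539252
[-0.     -0.3728 -0.187  -0.0002  0.5702  0.0006]
```

Emit:
arm_command:
  deltas:
    - [-0.005,0.004,-0.02,0]
    - [-0.003,0.008,-0.035,0]
    - [0,0.01,-0.044,0]
    - [0,0.01,-0.044,0]
    - [0,0.01,-0.044,0]
    - [0,0.01,-0.044,0]
    - [0,0.01,-0.044,0]
    - [0,0.01,-0.044,0]
    - [0,0.01,-0.044,0]
    - [0,0.01,-0.044,0]

```text
t: 5.95
ee_pos: [531.9, 102.4, 213.5]
orientation: [1.021, 1.33, -1.028]
ft_force: [1.7, -0.4, -3.4]
width: 25.4
```

```bash
python3 -c "
from h import *
st([536,211,215],0.26);print(ctrl.get_obs()['qvel'])"
```

```text
t 5.95 ee [531.8921 102.4181 213.4642] F [ 1.7234 -0.4416 -3.3617] M [-0.1059 -0.1719 -0.0129] w 25.357228295502853 q [ 0.1652  0.3506  1.8354  0.0071  0.9667 -0.0899]
R
 [[-0.012   0.9686  0.2484]
 [ 0.0039  0.2484 -0.9686]
 [-0.9999 -0.0106 -0.0068]]
tool delta m [-0.0012  0.0309 -0.1042]
yaw -0.00899100679027609
[ 0.8737  0.0708 -0.0985  0.0115  0.031   0.8595]
```

Emit:
arm_command:
  deltas:
    - [0,0.011,-0.038,0]
    - [0,0.009,-0.03,0]
    - [0,0.004,-0.012,-0.009]
    - [0,0,0,0]
    - [0,0,0,0]

```text
t: 6.45
ee_pos: [527.0, 195.6, 210.4]
orientation: [1.002, 1.343, -1.019]
ft_force: [-0.2, -0.8, -4.3]
width: 25.5
```

```bash
python3 -c "
from h import *
st([536,211,215],0.26);print(ctrl.get_obs()['qvel'])"
```

```text
t 6.45 ee [527.0329 195.6013 210.3783] F [-0.1872 -0.7935 -4.3468] M [-0.048  -0.1391  0.005 ] w 25.52507788156789 q [0.3297 0.386  1.7885 0.0107 0.9854 0.054 ]
R
 [[-0.0202  0.9637  0.2663]
 [ 0.0025  0.2664 -0.9639]
 [-0.9998 -0.0188 -0.0078]]
tool delta m [-0.0048  0.0127 -0.0125]
yaw 0.009544768039923657
[ 0.0088  0.0012  0.01   -0.0022 -0.001  -0.0004]
```

Emit:
arm_command:
  deltas:
    - [0,0.0137,-0.0125,0.0095]
    - [0,0,0,0]
    - [0,0,0,0]

```text
t: 6.75
ee_pos: [535.7, 207.2, 209.3]
orientation: [1.009, 1.339, -1.033]
ft_force: [-0.1, 0.0, -2.9]
width: 25.3
```

```bash
python3 -c "
from h import *
st([537,211,185],0.26);print(ctrl.get_obs()['qvel'])"
```

```text
t 6.75 ee [535.6791 207.1839 209.2542] F [-0.115   0.0215 -2.9079] M [-0.0869 -0.1176  0.0234] w 25.28130513914562 q [0.3442 0.4058 1.76   0.0098 0.9978 0.0825]
R
 [[-0.0234  0.967   0.2535]
 [ 0.0003  0.2536 -0.9673]
 [-0.9997 -0.0226 -0.0063]]
tool delta m [ 0.0242  0.0028 -0.0032]
yaw -0.003684752245232792
[-0.0102  0.0023 -0.0074  0.0014 -0.0098  0.0004]
```

Emit:
arm_command:
  deltas:
    - [0.015,0.003,-0.004,-0.003]
    - [0.012,0,0,0]
    - [0,0,0,0]

```text
t: 7.05
ee_pos: [536.3, 209.1, 179.7]
orientation: [1.008, 1.34, -1.034]
ft_force: [-0.5, 0.2, -3.4]
width: 25.3
```

```bash
python3 -c "
from h import *
st([537,211,185],0.26);print(ctrl.get_obs()['qvel'])
import cv2
im=ctrl.get_image('side')[150:280,130:290,::-1]
cv2.imwrite('pics/p1.png',cv2.resize(im,None,fx=4.5,fy=4.5,interpolation=2))
im=ctrl.get_image('top')[150:250,130:250,::-1]
cv2.imwrite('pics/p2.png',cv2.resize(im,None,fx=5,fy=5,interpolation=2))"
```

```text
t 7.05 ee [536.2569 209.1031 179.6689] F [-0.5389  0.2114 -3.4279] M [-0.0074 -0.1227 -0.0178] w 25.32098876694565 q [0.3472 0.4475 1.7754 0.0098 0.9421 0.0845]
R
 [[-0.0246  0.9669  0.2539]
 [-0.0005  0.254  -0.9672]
 [-0.9997 -0.0239 -0.0058]]
tool delta m [-0.0053  0.0011 -0.0017]
yaw -0.0032568869263056577
[-0.0059 -0.0031 -0.0033  0.0014  0.0037 -0.0012]
```

View pics/p1.png

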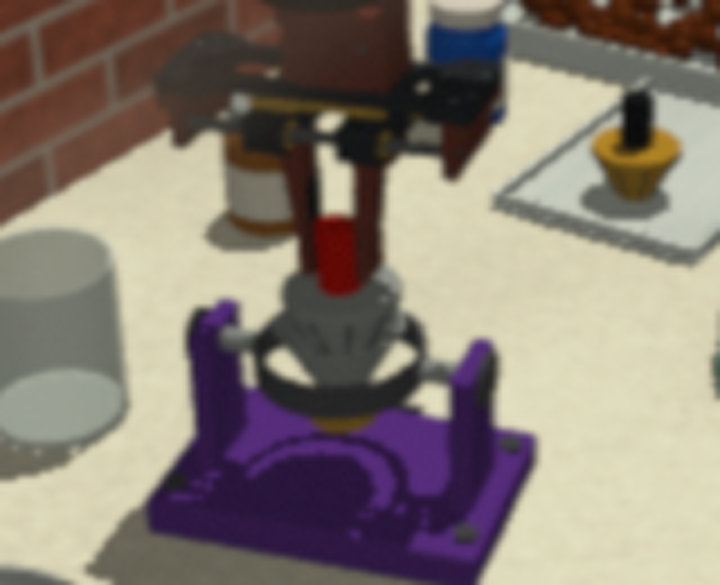

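View pics/p2.png

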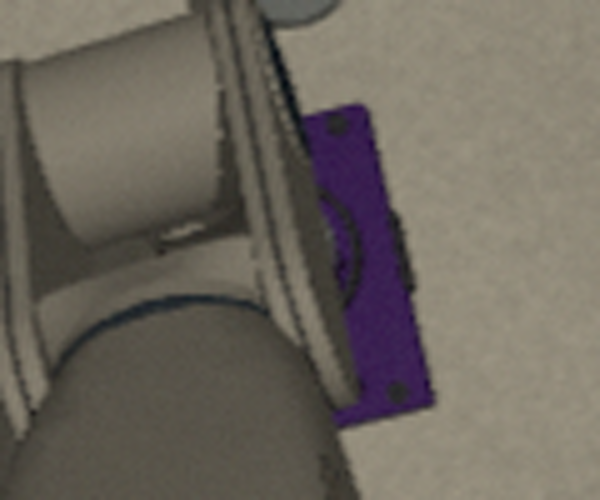

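Emit:
arm_command:
  deltas:
    - [0.004,0.001,-0.002,0]
    - [0.004,0,0,0]
    - [0,0,0,0]

```text
t: 7.45
ee_pos: [537.7, 212.0, 172.9]
orientation: [1.01, 1.338, -1.031]
ft_force: [-0.2, 0.7, -3.4]
width: 25.6
```

```bash
python3 -c "
from h import *
st([537,211,165],0.26)"
```

```text
t 7.45 ee [537.7489 212.0464 172.9   ] F [-0.2293  0.6574 -3.3753] M [-0.0331 -0.1194  0.0215] w 25.590657288560166 q [0.351  0.4589 1.7756 0.0101 0.9274 0.0879]
R
 [[-0.0218  0.9669  0.2541]
 [ 0.0006  0.2542 -0.9672]
 [-0.9998 -0.021  -0.0061]]
tool delta m [ 0.0079 -0.0008  0.0009]
yaw -0.0030662265091983
```

Emit:
arm_command:
  deltas:
    - [0.003,0,0,0]
    - [0.003,0,0,0]

```text
t: 7.65
ee_pos: [538.0, 212.3, 167.1]
orientation: [1.01, 1.338, -1.03]
ft_force: [-0.9, -0.4, -1.7]
width: 25.7
```

Emit:
arm_command:
  deltas:
    - [0.002,0,0,0]
    - [0.001,0,0,0]

```text
t: 7.85
ee_pos: [537.9, 212.1, 164.7]
orientation: [1.01, 1.337, -1.03]
ft_force: [-3.4, -1.2, 6.9]
width: 25.4
```

```bash
python3 -c "
from h import *
st([537,211,160],0.26)"
```

```text
t 7.85 ee [537.9438 212.0896 164.6598] F [-3.3993 -1.2036  6.9248] M [-0.4106  0.4742  0.0798] w 25.44206491182927 q [0.3513 0.4703 1.7803 0.0095 0.9103 0.0877]
R
 [[-0.0207  0.9668  0.2548]
 [ 0.0004  0.2548 -0.967 ]
 [-0.9998 -0.0199 -0.0057]]
tool delta m [ 0.0047 -0.0011  0.0008]
yaw -0.002387054280228007
```

Emit:
arm_command:
  deltas:
    - [0,-0.0015,0.0006,0]
    - [0,0,0,0]

```text
t: 8.05
ee_pos: [537.1, 211.2, 165.1]
orientation: [1.01, 1.336, -1.029]
ft_force: [-0.3, 0.1, -2.2]
width: 25.5
```

```bash
python3 -c "
from h import *
st([537,211,160],0.26)"
```

```text
t 8.05 ee [537.1337 211.1896 165.1382] F [-0.3499  0.0629 -2.2199] M [-0.1391 -0.078  -0.0014] w 25.52188743464441 q [0.3503 0.4677 1.7835 0.0094 0.9081 0.0868]
R
 [[-0.0192  0.9668  0.2547]
 [ 0.0009  0.2548 -0.967 ]
 [-0.9998 -0.0183 -0.0058]]
tool delta m [ 0.0051 -0.0001  0.0002]
yaw -0.0024152211990391415
```

Emit:
arm_command:
  deltas:
    - [0.001,0,0,0]

```text
t: 8.15
ee_pos: [537.3, 211.2, 164.2]
orientation: [1.011, 1.336, -1.029]
ft_force: [0.1, -1.1, 1.6]
width: 25.3
```

Emit:
arm_command:
  deltas:
    - [0.001,0,0,0]

```text
t: 8.25
ee_pos: [537.3, 211.2, 163.5]
orientation: [1.011, 1.336, -1.029]
ft_force: [-1.9, -2.1, 5.0]
width: 25.4
```

Emit:
arm_command:
  deltas:
    - [0.001,0,0,0]

```text
t: 8.35
ee_pos: [537.4, 211.2, 163.1]
orientation: [1.011, 1.336, -1.028]
ft_force: [-3.8, -1.7, 8.5]
width: 25.3
```

Emit:
arm_command:
  deltas:
    - [-0.0005,-0.0003,0.0001,0]
    - [0,0,0,0]

```text
t: 8.55
ee_pos: [537.3, 211.1, 164.2]
orientation: [1.011, 1.336, -1.028]
ft_force: [-1.1, -1.4, 0.9]
width: 25.5
```

Emit:
arm_command:
  deltas:
    - [0,0,0,0]
    - [0,0,0,0]
    - [0,0,0,0]
  hand: 0.04

```text
t: 8.85
ee_pos: [537.8, 211.5, 164.1]
orientation: [1.012, 1.335, -1.027]
ft_force: [-0.1, 1.0, 0.0]
width: 39.6
```

```bash
python3 -c "
from h import *
st([537,211,160],0.26)
import cv2
im=ctrl.get_image('side')[170:280,150:270,::-1]
cv2.imwrite('pics/r1.png',cv2.resize(im,None,fx=5.4,fy=5.4,interpolation=2))"
```

```text
t 8.85 ee [537.7562 211.5373 164.0532] F [-0.1069  0.9639  0.0051] M [-0.004  -0.1159 -0.0507] w 39.599657414800475 q [0.3503 0.4692 1.784  0.0099 0.9036 0.0867]
R
 [[-0.017   0.9669  0.2545]
 [ 0.0021  0.2546 -0.967 ]
 [-0.9999 -0.0159 -0.0064]]
tool delta m [ 0.0041 -0.0008  0.0004]
yaw -0.0026486778044925163
```

View pics/r1.png

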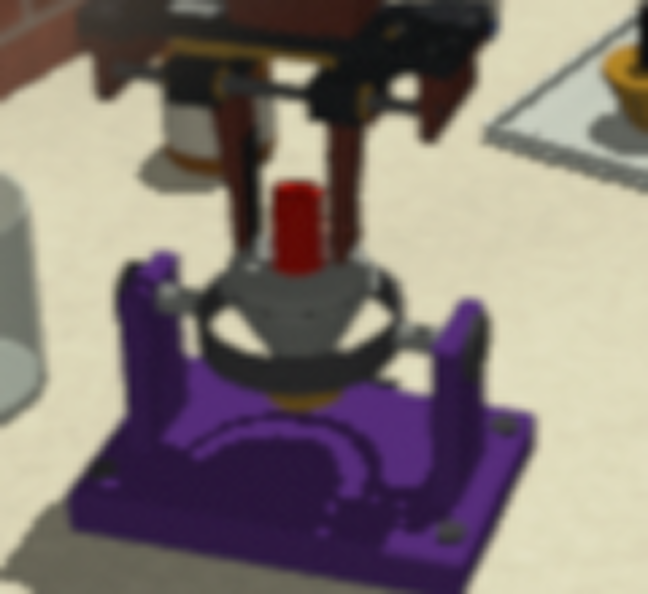

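Emit:
arm_command:
  deltas:
    - [0.0005,-0.001,0.0003,0]
    - [0,0,0,0]
    - [0,0,0,0]
    - [0,0,0,0]
  hand: 0.0

```text
t: 9.3
ee_pos: [536.8, 211.0, 163.4]
orientation: [1.012, 1.335, -1.027]
ft_force: [-0.9, 0.3, 0.4]
width: 25.2
```

```bash
python3 -c "
from h import *
st([537,211,160],0.26)
print(proj('side',[536.5,211,168]),proj('side',[536.5,211,172]),proj('side',[536.5,211,164]))"
```

```text
t 9.3 ee [536.8265 211.0194 163.3605] F [-0.8891  0.2732  0.3914] M [-0.0547 -0.1464 -0.0025] w 25.20901237047397 q [0.35   0.4689 1.7868 0.01   0.9012 0.0863]
R
 [[-0.0171  0.9669  0.2545]
 [ 0.0021  0.2546 -0.967 ]
 [-0.9999 -0.016  -0.0064]]
tool delta m [0.0034 0.0002 0.0001]
yaw -0.0026474604777833033
[204.4917 205.2544] [204.4335 203.8625] [204.5498 206.6418]
```

Emit:
arm_command:
  deltas:
    - [0.001,0,0,0]

```text
t: 9.4
ee_pos: [536.9, 211.1, 162.6]
orientation: [1.012, 1.335, -1.027]
ft_force: [-1.9, -0.2, 6.3]
width: 25.3
```

Emit:
arm_command:
  deltas:
    - [0.001,0,0,0]

```text
t: 9.5
ee_pos: [536.9, 211.1, 162.1]
orientation: [1.013, 1.335, -1.027]
ft_force: [-2.3, -1.1, 9.4]
width: 25.3
```

Emit:
arm_command:
  deltas:
    - [0.001,0,0,0]

```text
t: 9.6
ee_pos: [536.9, 211.1, 161.9]
orientation: [1.013, 1.335, -1.027]
ft_force: [-2.9, -1.9, 11.0]
width: 25.8
```

Emit:
arm_command:
  deltas:
    - [0.0015,0,0,0]

```text
t: 9.7
ee_pos: [536.9, 211.1, 161.5]
orientation: [1.013, 1.335, -1.027]
ft_force: [-4.4, -2.4, 12.2]
width: 25.9
```

Emit:
arm_command:
  deltas:
    - [0.0015,0,0,0]

```text
t: 9.8
ee_pos: [537.0, 211.1, 161.3]
orientation: [1.013, 1.335, -1.026]
ft_force: [-4.6, -2.4, 15.1]
width: 25.3
```

Emit:
arm_command:
  deltas:
    - [0.0015,-0.0005,0.0001,0]
    - [0.0015,-0.0003,0,0]

```text
t: 10.0
ee_pos: [536.9, 211.0, 161.4]
orientation: [1.014, 1.334, -1.025]
ft_force: [-3.7, -1.8, 14.3]
width: 25.6
```

Emit:
arm_command:
  deltas:
    - [0.0013,0,0,0]
    - [0.0013,0,0,0]

```text
t: 10.2
ee_pos: [536.8, 211.0, 161.5]
orientation: [1.014, 1.334, -1.024]
ft_force: [-5.0, -2.0, 12.6]
width: 25.4
```

```bash
python3 -c "
from h import *
st([537,211,160],0.26)"
```

```text
t 10.2 ee [536.8405 211.0052 161.5426] F [-5.0157 -1.9734 12.6181] M [-0.3517  0.7882  0.0073] w 25.437330060155535 q [0.35   0.4703 1.7898 0.01   0.8936 0.086 ]
R
 [[-0.014   0.9669  0.2549]
 [ 0.0032  0.255  -0.9669]
 [-0.9999 -0.0127 -0.0066]]
tool delta m [0.0015 0.0002 0.0001]
yaw -0.002256077192040129
```

Emit:
arm_command:
  deltas:
    - [0.0018,0,0,0]

```text
t: 10.3
ee_pos: [536.9, 211.0, 161.2]
orientation: [1.014, 1.333, -1.024]
ft_force: [-4.7, -2.1, 15.3]
width: 25.4
```

Emit:
arm_command:
  deltas:
    - [0.0018,0,0,0]

```text
t: 10.4
ee_pos: [536.8, 211.0, 161.0]
orientation: [1.014, 1.333, -1.024]
ft_force: [-5.7, -1.8, 16.9]
width: 25.5
```

Emit:
arm_command:
  deltas:
    - [0.0016,0,0,0]

```text
t: 10.5
ee_pos: [536.8, 211.0, 161.0]
orientation: [1.015, 1.333, -1.024]
ft_force: [-6.2, -3.0, 16.5]
width: 25.4
```

Emit:
arm_command:
  deltas:
    - [0,0,0,0]
    - [0,0,0,0]

```text
t: 10.7
ee_pos: [536.7, 211.0, 163.0]
orientation: [1.015, 1.333, -1.023]
ft_force: [-1.1, 0.2, 1.8]
width: 25.7
```

Emit:
arm_command:
  deltas:
    - [0,0,0,0]
    - [0,0,0,0]
    - [0,0,0,0]
    - [0,0,0,0]
  hand: 0.06

```text
t: 11.1
ee_pos: [536.8, 211.0, 162.6]
orientation: [1.015, 1.333, -1.023]
ft_force: [0.4, 1.2, 0.0]
width: 54.0
```

```bash
python3 -c "
from h import *
st([536.5,211,163],0.26)
import cv2
im=ctrl.get_image('side')[170:280,150:270,::-1]
cv2.imwrite('pics/r2.png',cv2.resize(im,None,fx=5.4,fy=5.4,interpolation=2))"
```

```text
t 11.1 ee [536.807  211.0011 162.5814] F [0.3909 1.1774 0.0229] M [-0.0199 -0.0942 -0.0124] w 54.03519808633661 q [0.35   0.4683 1.7903 0.01   0.8937 0.0858]
R
 [[-0.0126  0.9669  0.255 ]
 [ 0.0037  0.2551 -0.9669]
 [-0.9999 -0.0113 -0.0068]]
tool delta m [-0.0004 -0.0003 -0.0001]
yaw -0.0021271560436049164
```

View pics/r2.png

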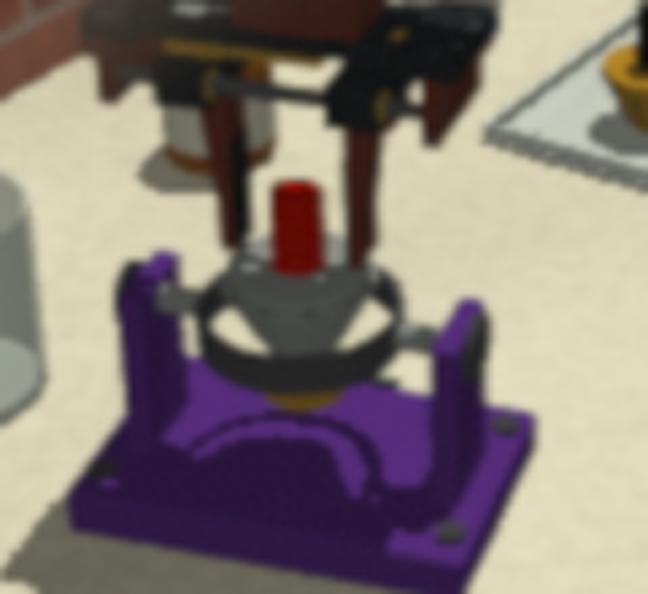

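Emit:
arm_command:
  deltas:
    - [0,0,0,0.12]
    - [0,0,0,0.13]
    - [0,0,0,0.13]
    - [0,0,0,0.13]

```text
t: 11.55
ee_pos: [536.6, 210.9, 161.7]
orientation: [1.4, 1.081, -1.415]
ft_force: [-0.1, -0.3, 0.1]
width: 60.0
```

Emit:
arm_command:
  deltas:
    - [0,0,0,0.13]
    - [0,0,0,0.13]
    - [0,0,0,0.13]

```text
t: 11.85
ee_pos: [536.5, 210.9, 161.2]
orientation: [1.679, 0.819, -1.701]
ft_force: [0.0, -0.2, -0.2]
width: 59.7
```

```bash
python3 -c "
from h import *
st([536.5,211,163],0.26+1.5708)"
```

```text
t 11.85 ee [536.5276 210.9196 161.1697] F [ 0.0151 -0.1581 -0.2174] M [-0.0205 -0.0413  0.0306] w 59.73906164170704 q [0.3501 0.4706 1.7905 0.01   0.8929 1.0201]
R
 [[-0.0143  0.7798 -0.6259]
 [ 0.0031 -0.6259 -0.7799]
 [-0.9999 -0.0131  0.0066]]
tool delta m [-0.0018 -0.0001 -0.    ]
yaw 0.6345328720747601
```

Emit:
arm_command:
  deltas:
    - [-0.0005,0,0,0.13]
    - [-0.0005,0,0,0.13]
    - [-0.0005,0,0,0.13]
    - [-0.0005,0,0,0.13]
    - [-0.0005,0,0,0.05]
    - [-0.0005,0,0,0]

```text
t: 12.45
ee_pos: [536.4, 210.8, 163.0]
orientation: [2.048, 0.314, -2.08]
ft_force: [0.3, -0.5, -0.6]
width: 60.4
```

```bash
python3 -c "
from h import *
st([536.5,211,163],0.26+1.5708)
import cv2
im=ctrl.get_image('side')[170:280,150:270,::-1]
cv2.imwrite('pics/r3.png',cv2.resize(im,None,fx=5.4,fy=5.4,interpolation=2))"
```

```text
t 12.45 ee [536.3669 210.8326 163.0167] F [ 0.2908 -0.5014 -0.6453] M [ 0.0521 -0.0063 -0.0131] w 60.39823726206591 q [0.35   0.4683 1.7889 0.01   0.8984 1.6176]
R
 [[-0.0158  0.2926 -0.9561]
 [ 0.0026 -0.9562 -0.2926]
 [-0.9999 -0.0071  0.0143]]
tool delta m [ 0.     -0.0001 -0.0002]
yaw 0.03699909913497024
```

View pics/r3.png

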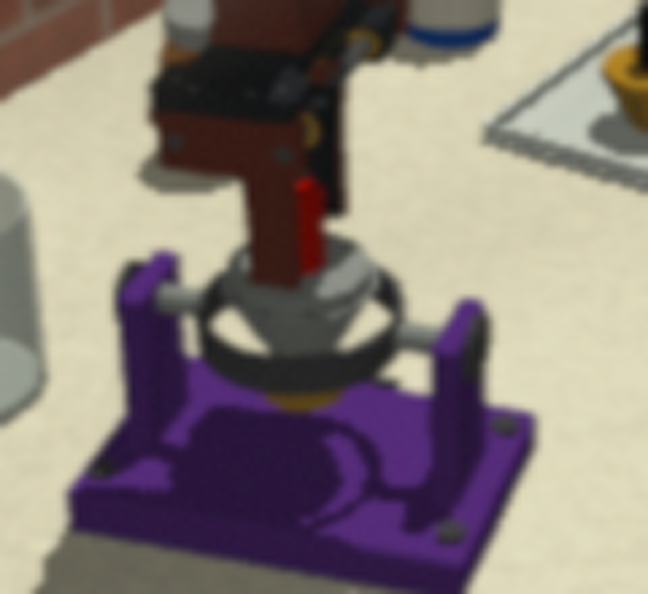

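Emit:
arm_command:
  deltas:
    - [0,0,0,0.037]
    - [0,-0.002,0,0]
    - [0,-0.003,0,0]
    - [0,-0.002,0,0]
  hand: 0.045

```text
t: 12.9
ee_pos: [534.5, 217.9, 162.9]
orientation: [2.065, 0.284, -2.097]
ft_force: [0.4, 0.3, 0.1]
width: 45.1
```

```bash
python3 -c "
from h import *
st([536.5,211,163],0.26+1.5708)"
```

```text
t 12.9 ee [534.4677 217.8992 162.9002] F [0.4493 0.3361 0.1408] M [-0.0142  0.0071 -0.0214] w 45.142311029142036 q [0.3625 0.4696 1.787  0.0102 0.8991 1.6604]
R
 [[-0.016   0.2633 -0.9646]
 [ 0.0025 -0.9647 -0.2633]
 [-0.9999 -0.0066  0.0147]]
tool delta m [-0.0001  0.0072 -0.0001]
yaw 0.006507118186547256
```

Emit:
arm_command:
  deltas:
    - [0,-0.0015,0,0]
    - [0,-0.0015,0,0]

```text
t: 13.1
ee_pos: [533.5, 221.3, 162.9]
orientation: [2.064, 0.285, -2.096]
ft_force: [0.4, 0.3, -0.3]
width: 44.8
```

Emit:
arm_command:
  deltas:
    - [0,-0.0015,0,0]
    - [0,-0.0015,0,0]

```text
t: 13.3
ee_pos: [532.8, 224.4, 163.0]
orientation: [2.063, 0.286, -2.096]
ft_force: [-1.0, -1.7, 2.4]
width: 44.8
```

Emit:
arm_command:
  deltas:
    - [0,-0.0015,0,0]

```text
t: 13.4
ee_pos: [532.4, 225.7, 163.2]
orientation: [2.063, 0.286, -2.095]
ft_force: [-0.5, -3.0, 2.9]
width: 44.7
```

Emit:
arm_command:
  deltas:
    - [0,-0.0012,0,0]

```text
t: 13.5
ee_pos: [532.2, 226.7, 163.4]
orientation: [2.063, 0.285, -2.094]
ft_force: [-0.3, -3.3, 3.3]
width: 45.2
```

Emit:
arm_command:
  deltas:
    - [0,-0.0012,0,0]

```text
t: 13.6
ee_pos: [532.1, 227.7, 163.6]
orientation: [2.063, 0.285, -2.094]
ft_force: [-0.7, -3.7, 3.4]
width: 45.0
```

Emit:
arm_command:
  deltas:
    - [0,-0.0012,0,0]

```text
t: 13.7
ee_pos: [531.9, 228.8, 163.9]
orientation: [2.064, 0.284, -2.093]
ft_force: [0.2, -3.1, 4.2]
width: 45.0
```

Emit:
arm_command:
  deltas:
    - [0,-0.0012,0,0]

```text
t: 13.8
ee_pos: [531.7, 229.9, 164.1]
orientation: [2.064, 0.284, -2.093]
ft_force: [-0.5, -3.7, 4.1]
width: 44.9
```

```bash
python3 -c "
from h import *
st([536.5,211,163],0.26+1.5708)
import cv2
im=ctrl.get_image('side')[170:280,150:270,::-1]
cv2.imwrite('pics/r4.png',cv2.resize(im,None,fx=5.4,fy=5.4,interpolation=2))"
```

```text
t 13.8 ee [531.7169 229.8551 164.0878] F [-0.516  -3.6881  4.081 ] M [-0.7434 -0.0556 -0.0936] w 44.87091753198655 q [0.3846 0.4701 1.7823 0.0074 0.9021 1.6814]
R
 [[-0.0141  0.2662 -0.9638]
 [ 0.0005 -0.9639 -0.2662]
 [-0.9999 -0.0043  0.0135]]
tool delta m [0.001  0.0195 0.0004]
yaw 0.009483242827990512
```

View pics/r4.png

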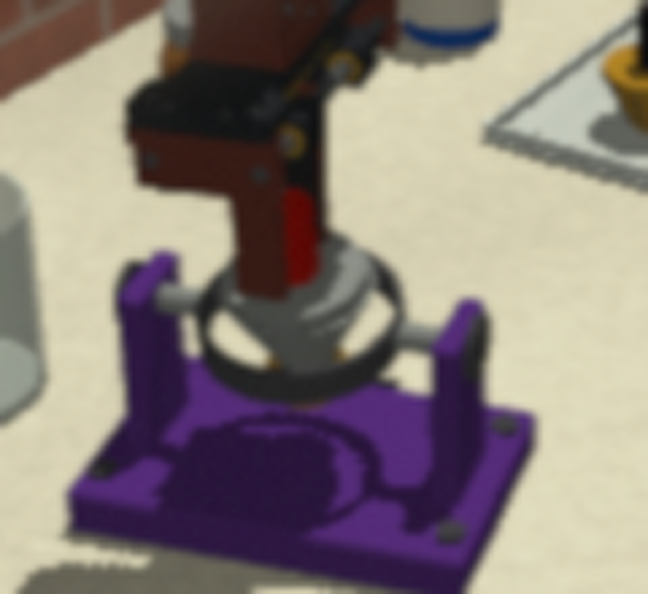

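```bash
cat > ov.py <<'E'
from h import *
import cv2,sys
def overlay(ang,out,n="side",box=(150,170,120,110),k=6,s=(536.3,211.2,100),yaw=.26,dz=0):
    im=ctrl.get_image(n)[box[1]:box[1]+box[3],box[0]:box[0]+box[2],::-1]
    raw=cv2.resize(im,None,fx=k,fy=k,interpolation=2);im=raw.copy()
    Rm=Ro.from_euler('z',yaw)*Ro.from_euler('x',ang)
    th=np.linspace(0,2*np.pi,60)
    for r,h,c in((34,28+dz,(0,255,0)),(33.5,21+dz,(255,255,0)),(13,28+dz,(0,255,255)),(13,68+dz,(0,255,255)),(49,0,(255,0,255))):
        P=Rm.apply(np.c_[r*np.cos(th),r*np.sin(th),0*th+h])+np.array(s)
        q=np.array([proj(n,p) for p in P]);q=((q-np.array(box[:2])+.5)*k-.5).round().astype(np.int32)
        cv2.polylines(im,[q],True,c,1)
    cv2.imwrite(out,im);cv2.imwrite(out.replace('.png','_raw.png'),raw)
if __name__=="__main__": overlay(float(sys.argv[1]),sys.argv[2])
E
python3 ov.py 0.16 pics/o1.png
```

```text
(no output)
```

View pics/o1.png

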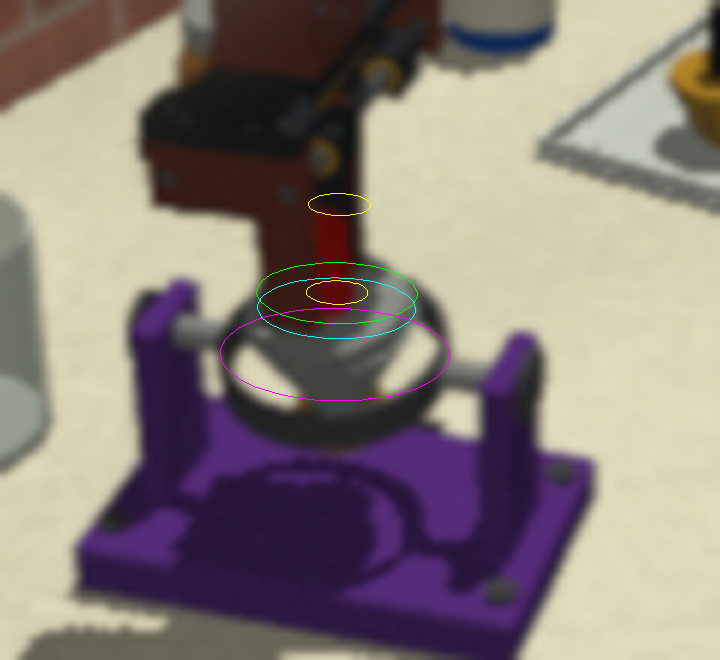

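View pics/o1_raw.png

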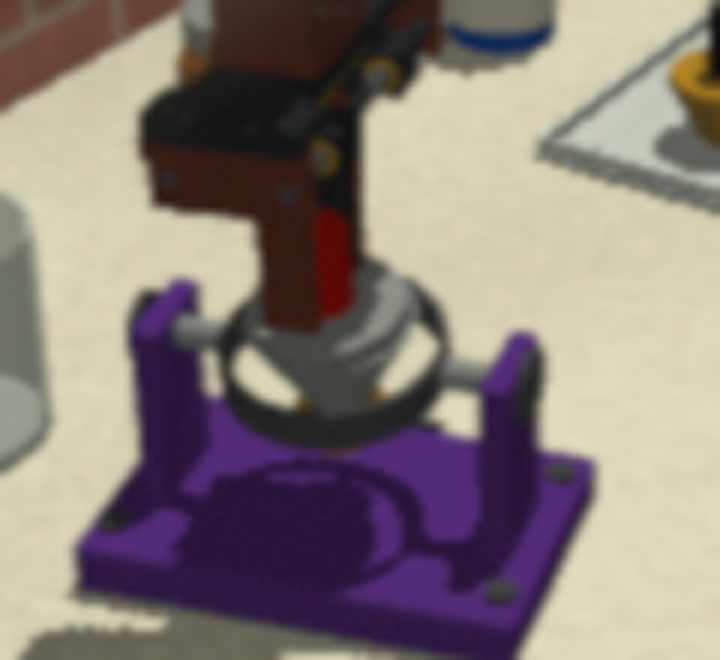

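```bash
python3 ov.py -0.16 pics/o2.png;python3 -c "
from h import *;st()"
```

```text
t 13.95 ee [531.7015 229.964  164.0234] F [ 0.7579 -3.432   4.2974] M [-0.6481 -0.1076 -0.0773] w 45.230049249135675 q [0.3847 0.4702 1.7823 0.0076 0.9019 1.6812]
R
 [[-0.0141  0.2663 -0.9638]
 [ 0.0007 -0.9639 -0.2664]
 [-0.9999 -0.0044  0.0134]]
```

View pics/o2.png

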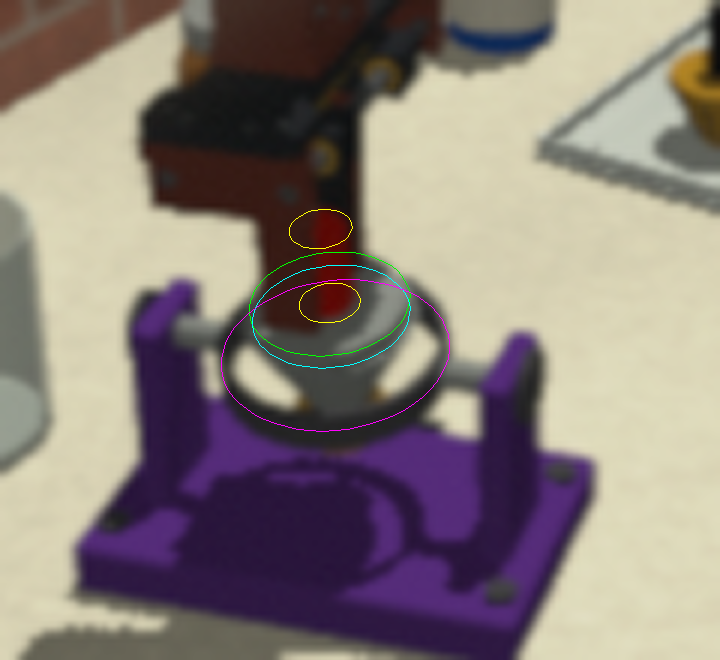

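Emit:
arm_command:
  deltas:
    - [0.0003,-0.0012,0,0]

```text
t: 14.05
ee_pos: [531.5, 230.9, 163.9]
orientation: [2.064, 0.284, -2.092]
ft_force: [0.7, -5.9, 7.3]
width: 45.3
```

Emit:
arm_command:
  deltas:
    - [0,-0.0012,0,0]

```text
t: 14.15
ee_pos: [531.5, 231.4, 164.2]
orientation: [2.063, 0.283, -2.092]
ft_force: [0.5, -7.8, 6.7]
width: 44.9
```

```bash
python3 ov.py -0.16 pics/o3.png;python3 -c "
from h import *;st()"
```

```text
t 14.2 ee [531.4494 231.4039 164.1893] F [ 0.4129 -7.7119  5.4481] M [-1.5168 -0.1846 -0.0543] w 45.27765046009585 q [0.3881 0.4704 1.7815 0.0051 0.9025 1.6856]
R
 [[-0.0134  0.2668 -0.9637]
 [-0.0011 -0.9637 -0.2668]
 [-0.9999 -0.0025  0.0132]]
```

View pics/o3_raw.png

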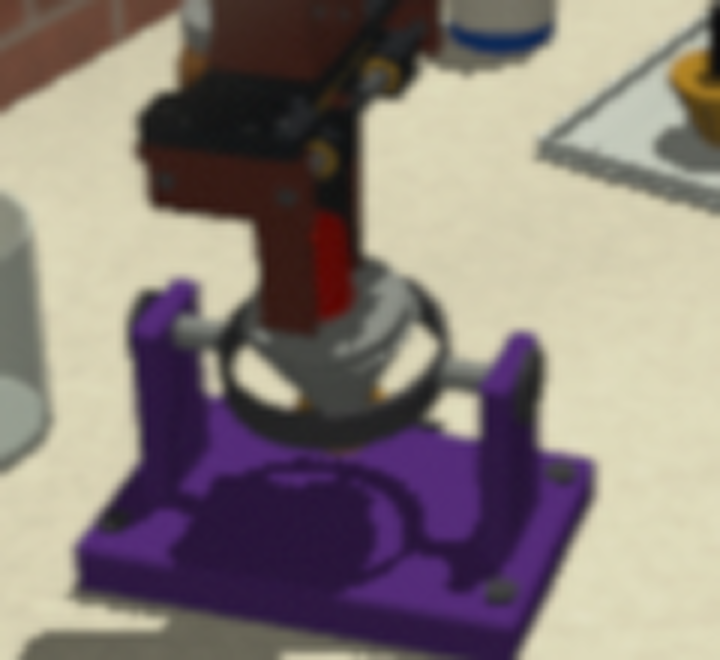

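Emit:
arm_command:
  deltas:
    - [0,0.002,0,0]
    - [0,0.003,0,0]
    - [0,0.003,0,0]
    - [0,0.003,0,0]
    - [0,0.003,0,0]
    - [0,0.003,0,0]
    - [0,0.002,0,0]

```text
t: 14.9
ee_pos: [535.7, 213.0, 162.6]
orientation: [2.062, 0.285, -2.095]
ft_force: [-0.7, -0.0, -0.8]
width: 44.9
```

```bash
python3 ov.py 0 pics/o4.png;python3 -c "
from h import *;st([536.5,211,163],0.26+1.5708)"
```

```text
t 14.95 ee [535.7072 212.7838 162.548 ] F [ 0.898  -0.5843 -1.7899] M [ 0.0112 -0.0156  0.0194] w 45.14305183577437 q [0.3544 0.4694 1.7884 0.0078 0.8987 1.6509]
R
 [[-0.016   0.2661 -0.9638]
 [ 0.0006 -0.9639 -0.2661]
 [-0.9999 -0.0049  0.0153]]
tool delta m [-0.0005  0.0019 -0.0003]
yaw 0.009420199735103552
```

View pics/o4.png

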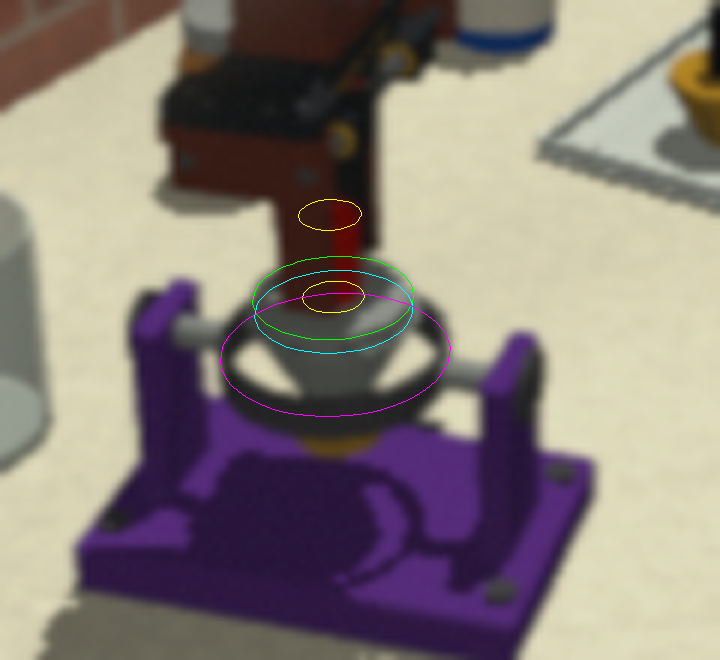

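Emit:
arm_command:
  deltas:
    - [0,0.002,0,0]
    - [0,0.002,0,0]
    - [0,0.002,0,0]
    - [0,0.002,0,0]

```text
t: 15.35
ee_pos: [538.0, 204.7, 162.6]
orientation: [2.062, 0.285, -2.095]
ft_force: [0.2, -0.4, -0.2]
width: 44.9
```

Emit:
arm_command:
  deltas:
    - [0,0.0013,0,0]
    - [0,0.0013,0,0]

```text
t: 15.55
ee_pos: [538.9, 202.1, 162.8]
orientation: [2.063, 0.285, -2.095]
ft_force: [-0.5, 0.9, 1.8]
width: 45.0
```

Emit:
arm_command:
  deltas:
    - [0,0.0013,0,0]
    - [0,0.0013,0,0]

```text
t: 15.75
ee_pos: [539.5, 200.0, 163.1]
orientation: [2.064, 0.286, -2.096]
ft_force: [-1.0, 2.2, 2.6]
width: 45.2
```

Emit:
arm_command:
  deltas:
    - [0,0.0012,0,0]
    - [0,0.0012,0,0]

```text
t: 15.95
ee_pos: [540.1, 198.0, 163.5]
orientation: [2.064, 0.287, -2.096]
ft_force: [-1.7, 2.8, 4.3]
width: 45.2
```

Emit:
arm_command:
  deltas:
    - [0,0.0012,0,0]
    - [0,0.0012,0,0]

```text
t: 16.15
ee_pos: [540.4, 196.5, 163.8]
orientation: [2.065, 0.289, -2.097]
ft_force: [-4.3, 7.1, 4.9]
width: 45.2
```

Emit:
arm_command:
  deltas:
    - [0,0.0012,0,0]

```text
t: 16.25
ee_pos: [540.3, 196.2, 164.0]
orientation: [2.065, 0.29, -2.099]
ft_force: [-3.8, 8.9, 3.8]
width: 45.3
```

Emit:
arm_command:
  deltas:
    - [0,0.0012,0,0]

```text
t: 16.35
ee_pos: [540.2, 196.0, 164.2]
orientation: [2.066, 0.292, -2.1]
ft_force: [-4.6, 7.6, 3.8]
width: 45.3
```

Emit:
arm_command:
  deltas:
    - [0,0.0012,0,0]

```text
t: 16.45
ee_pos: [540.2, 195.9, 164.3]
orientation: [2.066, 0.293, -2.102]
ft_force: [-3.9, 8.9, 3.8]
width: 45.0
```

```bash
python3 ov.py 0.16 pics/o5.png;python3 -c "
from h import *;st([536.5,213,163],0.26+1.5708)"
```

```text
t 16.5 ee [540.1537 195.8302 164.285 ] F [-3.6685  8.0362  3.1836] M [1.5713 0.7491 0.0521] w 45.13576985915006 q [0.3193 0.4643 1.7922 0.02   0.8995 1.6105]
R
 [[-0.0185  0.2638 -0.9644]
 [ 0.0104 -0.9645 -0.264 ]
 [-0.9998 -0.0149  0.0151]]
tool delta m [ 0.0015 -0.0175 -0.001 ]
yaw 0.007185583617041136
```

View pics/o5.png

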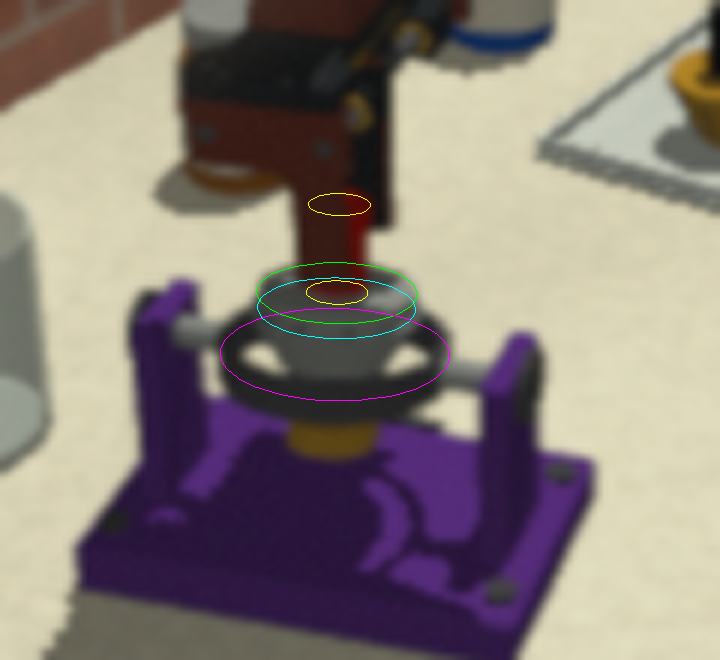

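View pics/o3.png

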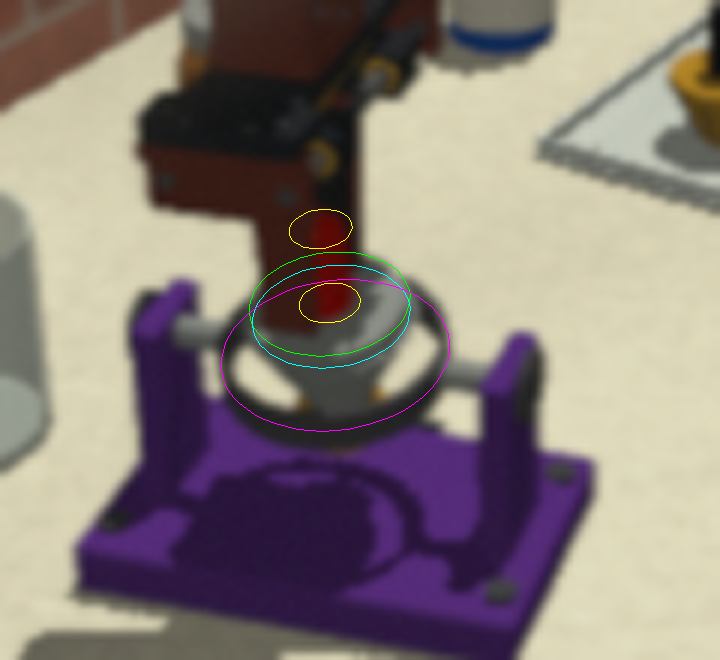

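Emit:
arm_command:
  deltas:
    - [0,-0.0015,0,0]
    - [0,-0.0018,0,0]
    - [0,-0.002,0,0]
    - [0,-0.002,0,0]
    - [0,-0.002,0,0]
    - [0,-0.002,0,0]
    - [0,-0.002,0,0]
    - [0,-0.001,0,0]

```text
t: 17.3
ee_pos: [536.3, 209.1, 163.5]
orientation: [2.064, 0.291, -2.101]
ft_force: [0.6, -0.0, -0.2]
width: 44.8
```

```bash
python3 ov.py 0 pics/o6.png;python3 -c "
from h import *;st([536.5,213,163],0.26+1.5708)"
```

```text
t 17.35 ee [536.282  209.2026 163.47  ] F [-0.5291  0.1078 -0.3315] M [0.0379 0.0332 0.0216] w 45.2404037229944 q [0.3446 0.4671 1.7898 0.0173 0.8997 1.6367]
R
 [[-0.0185  0.2645 -0.9642]
 [ 0.0078 -0.9643 -0.2647]
 [-0.9998 -0.0124  0.0158]]
tool delta m [ 0.0005 -0.0036 -0.0012]
yaw 0.00787223614769017
```

View pics/o6.png

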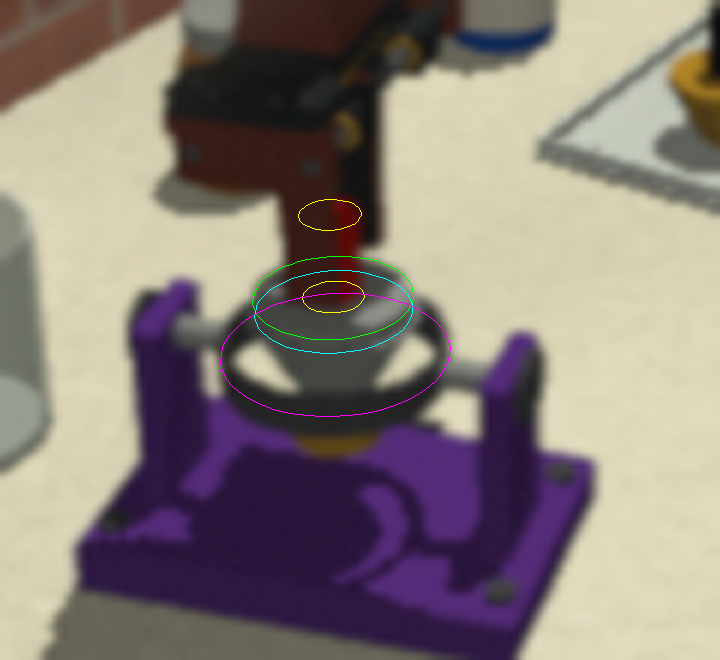

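Emit:
arm_command:
  deltas:
    - [0,-0.003,0,0]
    - [0,-0.001,0,0]
    - [0,0,0,0]
    - [0,0,0,0]
    - [-0.005,0,0,0]
    - [-0.02,0,0,0]
    - [-0.03,0,0,0]
    - [-0.03,0,0,0]
  hand: 0.075

```text
t: 18.15
ee_pos: [534.2, 211.6, 247.3]
orientation: [2.054, 0.289, -2.11]
ft_force: [0.1, 0.5, 1.1]
width: 75.2
```

Emit:
arm_command:
  deltas:
    - [-0.02,0.03,0,0]
    - [-0.01,0.045,0,0]
    - [0,0.045,0,0]
    - [0,0.045,0,0]
    - [0,0.045,0,0]
    - [0,0.03,0,0]
    - [0,0,0,0]
    - [0,0,0,0]

```text
t: 18.95
ee_pos: [604.0, -27.6, 285.7]
orientation: [2.068, 0.291, -2.093]
ft_force: [-0.2, -0.1, -0.1]
width: 74.7
```

```bash
python3 ov.py 0 pics/o7.png;python3 -c "
from h import *;st()
from ov import overlay
overlay(0,'pics/o8.png',n='top',box=(140,150,90,100),k=6)
import cv2
for n in('side','top'): cv2.imwrite('pics/f_%s.png'%n,ctrl.get_image(n)[:,:,::-1])"
```

```text
t 19.0 ee [604.04   -27.2796 285.7016] F [-0.2788 -0.0076  0.442 ] M [ 0.0134 -0.0428 -0.0613] w 74.99713655774056 q [-0.0674  0.3586  1.6344  0.0059  1.1616  1.2305]
R
 [[-0.0126  0.2672 -0.9636]
 [ 0.0063 -0.9636 -0.2673]
 [-0.9999 -0.0094  0.0104]]
```

View pics/o7.png

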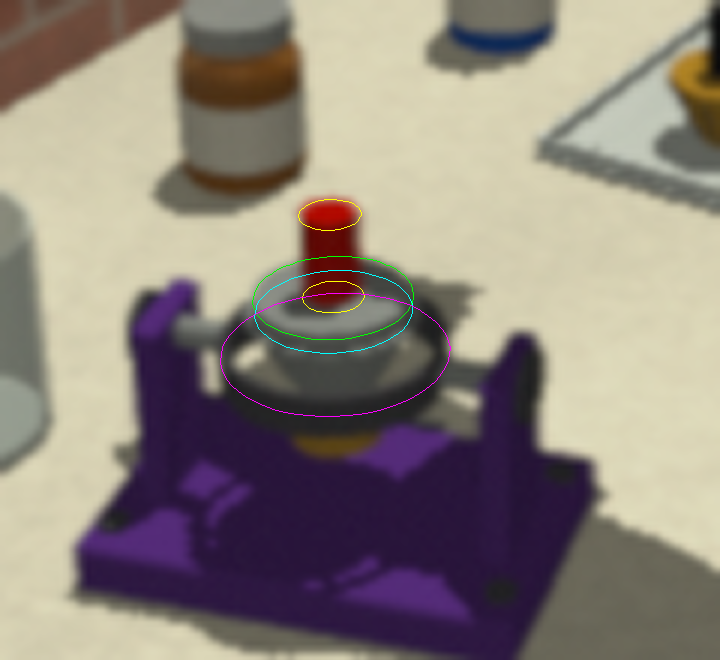

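View pics/o8.png

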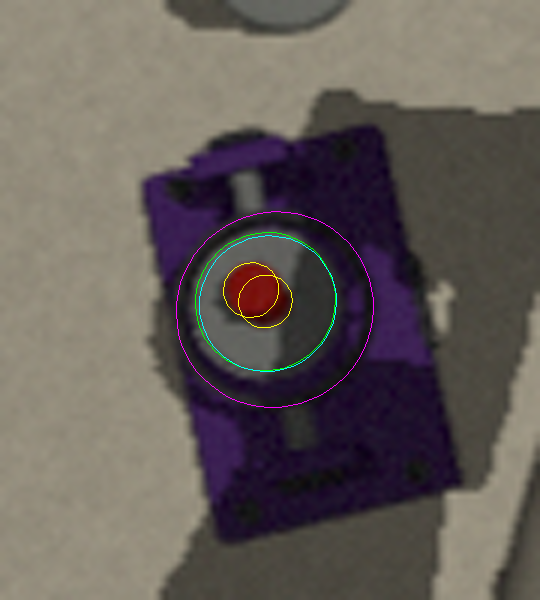

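View pics/f_top.png

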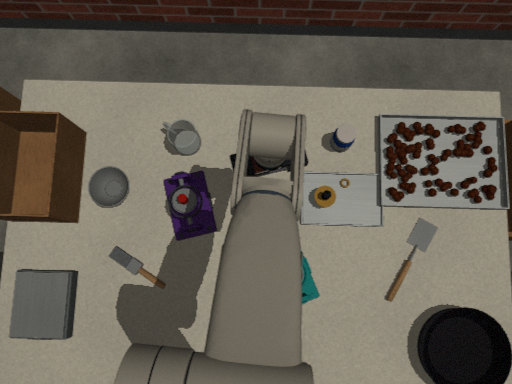

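```bash
python3 -c "
import cv2,numpy as np
im=ctrl=None
from workcell import ctrl
s=ctrl.get_image('side')[195:250,180:235,::-1];t=ctrl.get_image('top')[175:220,160:215,::-1]
s=cv2.resize(np.clip(s*1.6,0,255).astype('uint8'),(550,550),interpolation=2)
cv2.imwrite('pics/z1.png',s)
t0=cv2.imread('pics/top0.png')
cv2.imwrite('pics/z2.png',cv2.resize(np.clip(t*1.8,0,255).astype('uint8'),None,fx=10,fy=10,interpolation=2))"
```

```text
(no output)
```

View pics/z1.png

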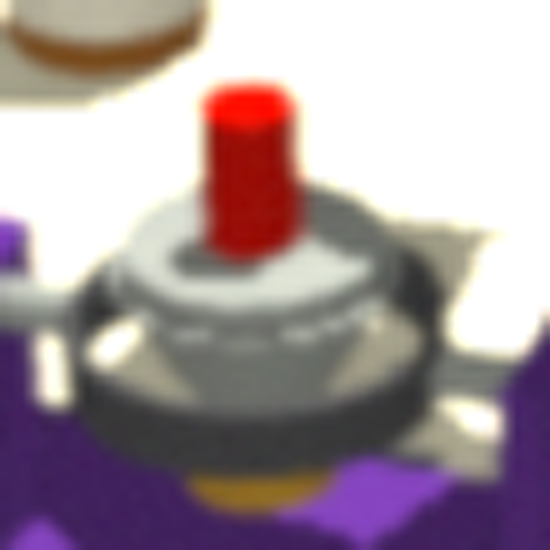

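View pics/z2.png

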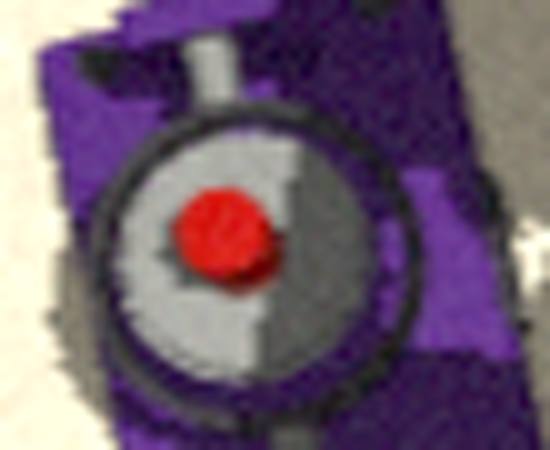

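```bash
python3 -c "
from workcell import ctrl
print(ctrl.close_job())"
```

```text
the job is handed in; nothing more can be done
None
```

I set the steel cone in the purple mill, pressed it home, rocked it to both stops and let go. I then handed the job in at about 19 s of the 67 s.

**Pressing:** I held the wrist reading at about 12–17 N, peaking at 16.9 N. Counting the cone's roughly 3.4 N weight, the cup carried about 20 N at most, under the 25 N limit. Up to 6 N of sideways force came with it, because the tool was tilted by about 1°. The cup gave about 2 mm, close to its stated springs.

**Rocking:** I opened the gripper, turned it 90° and nudged the knob left, then right.
- **Left:** the side force rose from about 4 to 8 N and the motion shrank. I did not push on until it stopped completely.
- **Right:** the side force settled at about 9 N with no further motion.
- **Both:** the pictures fitted about ±0.16 rad.

**Final check:** the pictures show the cone level and square in the cup, with its rim parallel to the cup's rim. The gripper was clear and reading about zero force. The brass spare and the nut look unmoved, as do the other things in view. The arm hid the jar and most of the turquoise mill from the top camera, and I checked neither separately at the end.

**Where the checks disagreed or fell short:**
- The knob touches while rocking, and the last top picture, put the cup about 2 mm further left than my first estimate. This did not affect the seating.
- I saw no separate sign of the cone bedding, such as a click or a drop. That it bedded rests on the force I held and the fit in the pictures.

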